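# Draw the mounting dowel from its storage tube

## Task

Draw the long thick dowel all the way out of its horizontal storage tube and lay it gently across both V notches of the wooden rest, so that it sticks out past both notches, then let go. Do not drop it, and leave the thin dowel in its tube.

Things in the scene. Friction and masses are not known exactly. Their poses are not given: they have to be found in the camera images.
- thick_dowel: Long thick dowel, pale wood, 18 mm diameter, 300 mm long, 50 g. Origin: mid-length, on its axis; x runs along it and points into the tube. At the start it lies level and loose in one of the rack's three tubes, axis 99 mm above the table, 108 to 132 mm of its -x end sticking out; it slides out with under 2 N and may roll about its axis.
- thin_dowel: Long thin dowel, pale wood, 11 mm diameter, 300 mm long, in another tube, sticking out 108 to 132 mm; origin and axes as the thick one's. It stays. (The third tube holds an unwanted short offcut, 18 mm diameter, only 18 to 42 mm of it sticking out. Which tube holds which changes.)
- rack: Fixed wooden rack, left of the robot's middle, with 3 level parallel grey tubes, at y = -75, 0, 75 mm, along its x: 200 mm long, 38 mm outside, 30 mm inside, axis 105 mm and top 124 mm above the table. Origin: middle of its 200 x 250 mm footprint, on the table. Dowels stick out of the mouths at x = -100 mm, which face -x, roughly to the robot's right; no support beyond.
- rest: Fixed low wooden rest, right of the robot's middle: base 250 x 80 x 12 mm, two upright 90-degree V notches 14 mm thick at x = -110 and 110 mm. Origin: middle of its footprint, on the table. The dowel lies in both along x at y = 0, its axis then 58 mm above the table. Each V is 56 mm wide at the top; V bottom 45 mm, arm tips 73 mm above the table.

How it is judged:
By the outcome, as a careful person would: the job done as asked, in the order asked, and still so for the second after the job is handed in, with the robot touching nothing.
It also fails if it takes over 45 s, if anything falls off the work surface, if the arm or the gripper's body presses on something with over 40 N, if the wrist force passes 120 N, or if a joint passes its speed limit or range.

## Robot

A 7-joint arm with a two-finger parallel gripper is mounted at the origin on the work surface. World frame = base frame: x ahead of the robot, y to its left, z up, the work surface at z = 0. Lengths are in m, angles in rad, forces in N, time in s.
With the tool pointing down it reaches from about 0.4 to 0.875 m from the base axis. Payload 19.3 kg.
Tool frame: the origin (TCP) lies at the very end of the fingers, on their centre line; the grasp point (between the pads) lies 19 mm behind it; x points along the fingers, y is the direction in which the jaws open and shut, and the axes are right-handed (so a half turn about x gives the same grasp; the last joint's range is limited). The gripper opens to 85 mm and grips with 20 to 120 N. Pads are 22 mm wide; open, the fingers measure 114 mm over their backs; the gripper's body (76 mm by 85 mm) begins 54 mm behind the grasp point. The pads swing forward as they close: fully open they stand 13 mm farther back than shut.
Start: joints at [-1.363, 0.521, -0.036, 1.599, 0.021, 1.021, -0.113], TCP at [0.171, 0.601, 0.231] pointing down, gripper open.
Joint ranges: [-2.91, 2.91], [-0.3, 2.13], [-1.5, 1.42], [0.17, 2.43], [-1.26, 4.41], [0.16, 1.93], [-2.52, 2.52]. Speed limits (rad/s): [1.89, 1.89, 2.39, 2.39, 3.01, 3.01, 3.01].

## Interface

Orientations are given as a unit quaternion [w, x, y, z].
In Python, from plant import status, viewer, manip gives the robot as it stands. The module is installed in compiled form; this text tells all that it offers.
- The arm moves only by the tool move_arm, never from a script. Its argument "deltas" is a list of rows, each a list of 6 numbers: the shift along the tool's x, y, z in units of 0.5 m (1.0 is 0.5 m), then the turn, a rotation vector about the tool's x, y, z in units of 45 degrees (1.0 is 45 degrees). A call has exactly 5 rows; each row is the pose to reach, as a shift and turn from the pose commanded when the call began, along the tool's axes at that moment; what a row does not reach only later rows make up. A row lasts 1/8 s, in which the tool goes at most 62.5 mm and 10.7 degrees, less where a joint would pass 70% of its speed; a pose out of reach is approached as far as the arm can. A call with a number of a shift or a turn outside -1 to 1 is refused whole. A call with a gripper value outside its range is refused whole. "hand" is the opening, from 0 (shut) to 1 (fully open), set as the call begins (left out, the last holds). The fingers move at their own pace and stop on an object; the grip force is fixed at half the most. Time passes only in rows, so rows that repeat a pose let the fingers close, or fill a call up. It gives the time, the measured TCP pose, the force and the opening at its end, in the units of the state.
- status.read_state(): the state, without advancing time (a new reading comes with each control period).
- viewer.grab_frame(name): name is "scene" or "top" or "wrist"; returns a dict with "frame" (480x640x3 uint8, red, green, blue), "vfov" (degrees; the focal length in pixels is half the picture's height over the tangent of half this angle, whatever the lens; pixels are square), "cx", "cy" (the principal point, pixels), "eye" and "rotation" of the camera in the world. Camera axes: x right, y down, z forward; pixel columns grow to the right and rows downward; lengths in m; the calibration is good to about 2 mm. A picture is of the moment at which its call begins. There is no depth.
- manip.close_job(): hands the job in, once; it reports no verdict.
The state is a dict: "time_s": time; "q": joint angles; "joint_velocities": joint speeds; "joint_torque": joint torques, N m; "position": TCP position; "ee_rot": TCP orientation; "ft_force": force on the tool from outside, world axes, zero at the start; "torque": the same for the moment, N m; "grip_width": finger opening in m.
Only numpy, scipy, OpenCV 4.12 (cv2) and the standard library are available. Lean on these libraries where they do the work, as an engineer would, in place of code of your own. Each camera call takes 0.05 s, during which the arm holds its last target.

## Working session

There is one attempt and no reset: what is moved stays moved. The work goes in short steps, Python scripts to look and compute and a tool call to move; the robot and the scene stay as the last step left them, time stands still between calls to the robot, and variables do not carry over. Pictures are saved under pics/ and viewed, and the job is handed in when it is done.

Besides the shell and the picture viewer there is one more tool, called after "Call:" as a command line: name --pt "numbers of a row" for each row, then --argument value for the rest. move_arm: Moves the arm, as the interface text tells. Its arguments: {"type":"object","properties":{"deltas":{"type":"array"},"hand":{"type":"number"}},"required":["deltas"]}

```bash
mkdir -p pics; python3 - <<'E'
from plant import status, viewer, manip
import cv2
print(status.read_state())
for n in ["scene","top","wrist"]:
    f=viewer.grab_frame(n)
    cv2.imwrite(f"pics/{n}0.png",f["frame"][:,:,::-1])
    print(n,{k:v for k,v in f.items() if k!="frame"})
E
```

```text
{'time_s': 0.0, 'q': array([-1.36319882,  0.52204277, -0.03634468,  1.59994275,  0.02115381,
        1.0210834 , -0.11279676]), 'joint_velocities': array([ 0.00056474,  0.00017224, -0.00037867, -0.00150238, -0.00036696,
        0.00090377, -0.00124064]), 'joint_torque': array([ 5.58777883e-04, -9.27102613e+01,  1.98003665e+00, -3.69913960e+01,
        1.79074123e-02,  8.46064853e-03,  5.66755347e-06]), 'position': array([0.17132588, 0.60074316, 0.23073097]), 'ee_rot': array([ 0.70025194,  0.09752238,  0.70033954, -0.09829104]), 'ft_force': array([-0.13373394,  0.3915172 , -0.00783598]), 'torque': array([-0.00817047,  0.00419735,  0.04804547]), 'grip_width': 0.0856739814747089}
scene {'vfov': 42.28687422327983, 'cx': 307.2026212992807, 'cy': 233.13702567582763, 'eye': array([1.21694294, 0.53545572, 0.7867154 ]), 'rotation': array([-0.17563561,  0.39513522,  0.81533577, -0.3850297 ])}
top {'vfov': 56.71201011567189, 'cx': 321.52130550144403, 'cy': 236.92272795467184, 'eye': array([0.54253171, 0.02968635, 0.8353504 ]), 'rotation': array([-0.01631369,  0.70901843, -0.70499205,  0.0035978 ])}
wrist {'vfov': 63.45890899419897, 'cx': 315.09942536544094, 'cy': 233.6001891450474, 'eye': array([0.09090375, 0.62151433, 0.37363822]), 'rotation': array([0.12906454, 0.78779964, 0.59433413, 0.09737055])}
```

View pics/scene0.png

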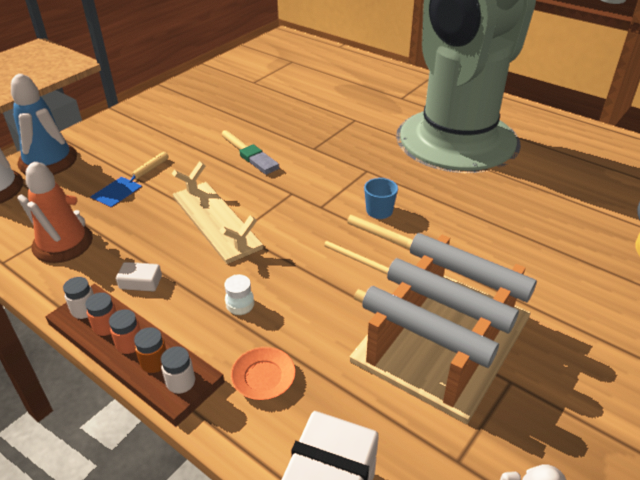

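View pics/top0.png

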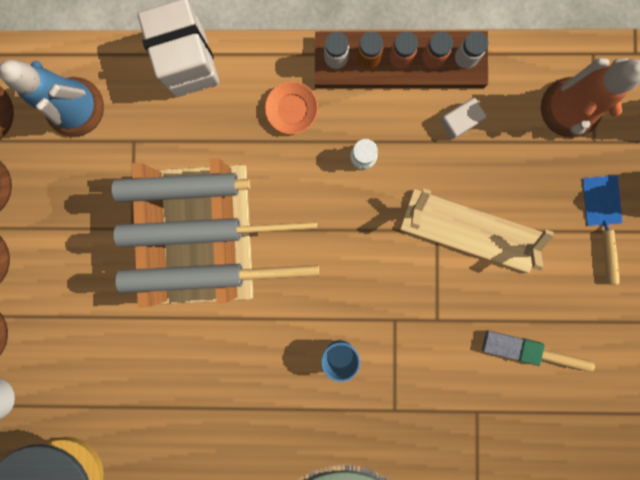

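View pics/wrist0.png

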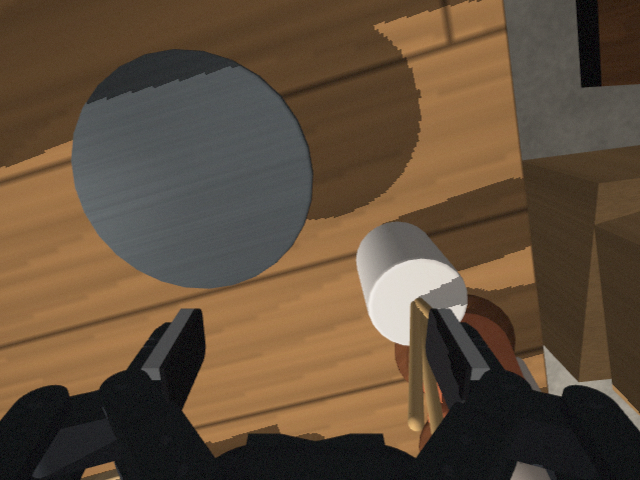

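```bash
python3 - <<'E'
import cv2
a=cv2.imread("pics/top0.png")
cv2.imwrite("pics/c1.png",cv2.resize(a[150:310,200:340],None,fx=5,fy=5,interpolation=cv2.INTER_CUBIC)[:,:][0:600] if 0 else cv2.resize(a[165:285,220:340],None,fx=5,fy=5,interpolation=cv2.INTER_CUBIC))
cv2.imwrite("pics/c2.png",cv2.resize(a[180:280,395:555],None,fx=5,fy=5,interpolation=cv2.INTER_CUBIC))
b=cv2.imread("pics/scene0.png")
cv2.imwrite("pics/c3.png",cv2.resize(b[200:320,310:470],None,fx=5,fy=5,interpolation=cv2.INTER_CUBIC))
cv2.imwrite("pics/c4.png",cv2.resize(b[150:270,165:305],None,fx=5,fy=5,interpolation=cv2.INTER_CUBIC))
E
```

```text
(no output)
```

View pics/c1.png

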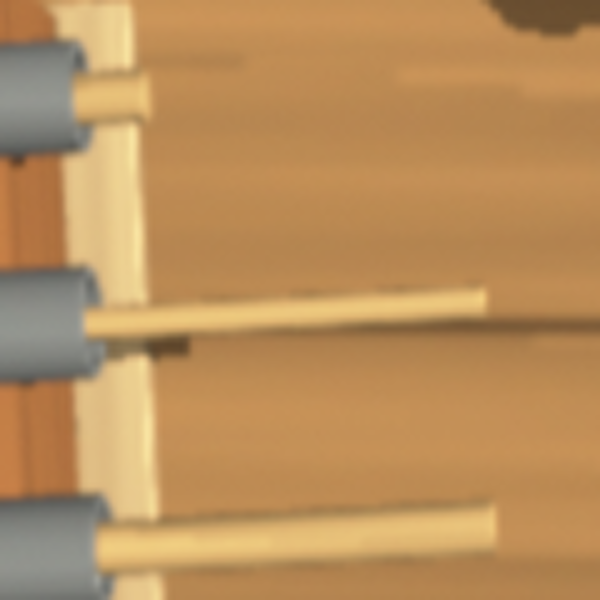

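View pics/c2.png

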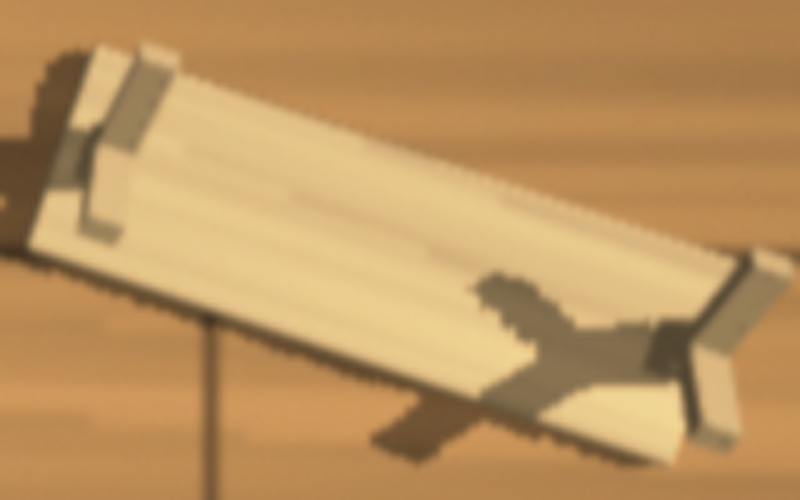

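View pics/c3.png

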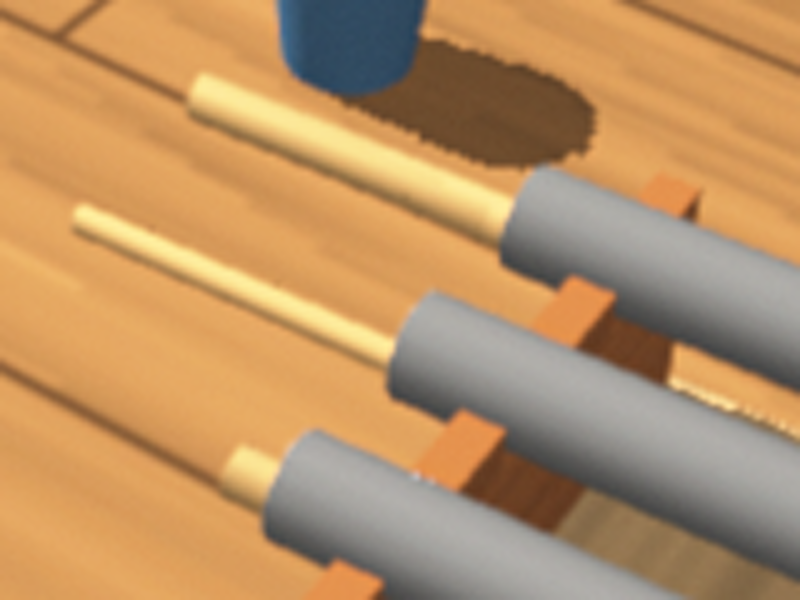

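View pics/c4.png

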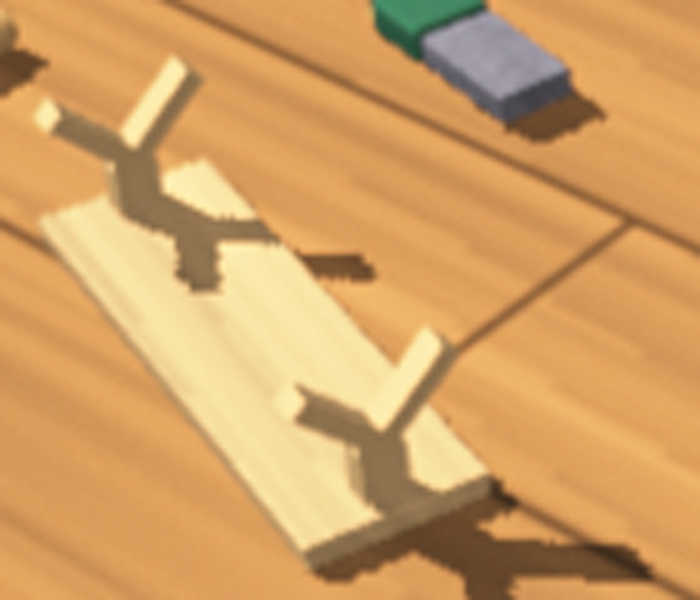

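```bash
cat > h.py <<'E'
import numpy as np
from scipy.spatial.transform import Rotation as R
C={'scene':(42.28687422327983,307.2026212992807,233.13702567582763,[1.21694294,0.53545572,0.7867154],[-0.17563561,0.39513522,0.81533577,-0.3850297]),
'top':(56.71201011567189,321.52130550144403,236.92272795467184,[0.54253171,0.02968635,0.8353504],[-0.01631369,0.70901843,-0.70499205,0.0035978])}
def rot(q): return R.from_quat(np.roll(q,-1))
def ray(cam,u,v):
    vf,cx,cy,e,q=cam if not isinstance(cam,str) else C[cam]
    f=240/np.tan(np.radians(vf/2)); d=np.array([(u-cx)/f,(v-cy)/f,1])
    return np.array(e),rot(q).apply(d)
def atz(cam,u,v,z):
    e,d=ray(cam,u,v); return e+d*(z-e[2])/d[2]
def proj(cam,p):
    vf,cx,cy,e,q=cam if not isinstance(cam,str) else C[cam]
    f=240/np.tan(np.radians(vf/2)); c=rot(q).inv().apply(np.array(p)-e); return np.array([cx+f*c[0]/c[2],cy+f*c[1]/c[2]])
def crop(x0,y0,u,v,s=5): return x0+(u+.5)/s-.5, y0+(v+.5)/s-.5
E
python3 - <<'E'
from h import *
np.set_printoptions(precision=4,suppress=True)
T=lambda u,v,z:atz('top',*crop(220,165,u,v),z)
S=lambda u,v,z:atz('scene',*crop(310,200,u,v),z)
a=T(494,528,.099);b=T(97,549,.099);print('thick top',a,b,np.linalg.norm(a-b),np.degrees(np.arctan2(*(b-a)[1::-1])))
print('thick scene tip',S(200,97,.099), S(503,222,.099))
a=T(486,301,.102);b=T(85,324,.102);print('thin',a,b)
# tube ends thick: top ridge
R_=lambda u,v,z:atz('top',*crop(395,180,u,v),z)
S2=lambda u,v,z:atz('scene',*crop(165,150,u,v),z)
c=[R_(97,45,.012),R_(30,245,.012),R_(672,465,.012),R_(740,260,.012)]
for x in c: print('corner top',x)
for x in [(42,218),(205,160),(492,482),(310,553)]: print('corner sc',S2(*x,.012))
for x in [(95,138),(135,152),(690,343),(730,353)]: print('V bottom top',R_(*x,.045))
for x in [(130,150),(378,430)]: print('V bottom sc',S2(*x,.045))
E
```

```text
thick top [0.5082 0.0478 0.099 ] [0.5003 0.1795 0.099 ] 0.13190075216361222 93.410275405583
thick scene tip [0.5078 0.0466 0.099 ] [0.5005 0.1668 0.099 ]
thin [0.5831 0.0509 0.102 ] [0.5749 0.1837 0.102 ]
corner top [ 0.6561 -0.1261  0.012 ]
corner top [ 0.5819 -0.1015  0.012 ]
corner top [ 0.5023 -0.3362  0.012 ]
corner top [ 0.5777 -0.3615  0.012 ]
corner sc [ 0.5746 -0.3633  0.012 ]
corner sc [ 0.5025 -0.3389  0.012 ]
corner sc [ 0.5849 -0.0977  0.012 ]
corner sc [ 0.6561 -0.1245  0.012 ]
V bottom top [ 0.6184 -0.1192  0.045 ]
V bottom top [ 0.6135 -0.1333  0.045 ]
V bottom top [ 0.5469 -0.3281  0.045 ]
V bottom top [ 0.5435 -0.3421  0.045 ]
V bottom sc [ 0.5469 -0.3319  0.045 ]
V bottom sc [ 0.6158 -0.1241  0.045 ]
```

```bash
cat >> h.py <<'E'
def tgt(tcp,ang_y):
    """tool x down, tool y horizontal at angle ang_y(deg)"""
    from plant import status
    s=status.read_state()
    Rc=rot(s['ee_rot']); x=np.array([0,0,-1.]);a=np.radians(ang_y);y=np.array([np.cos(a),np.sin(a),0]);z=np.cross(x,y)
    Rt=R.from_matrix(np.column_stack([x,y,z]))
    dp=Rc.inv().apply(np.array(tcp)-s['position'])/.5; dr=(Rc.inv()*Rt).as_rotvec()/np.radians(45)
    print('delta',np.round(dp,4),np.round(dr,4),'| t',round(s['time_s'],2),'pos',np.round(s['position'],4),'F',np.round(s['ft_force'],2),'w',round(s['grip_width'],4),'q',np.round(s['q'],2))
E
python3 - <<'E'
from h import *
np.set_printoptions(precision=4,suppress=True)
from plant import status
s=status.read_state();print(rot(s['ee_rot']).as_matrix())
print(atz('top',*crop(220,165,97,495),.124), atz('scene',*crop(310,200,545,170),.124))
d=np.array([-.06,.998,0]);tip=np.array([.508,.047,.099]);print(tip+.09*d)
g=tip+.09*d; 
for a in (3.4,183.4): tgt([g[0],g[1],.2],a)
E
```

```text
[[-0.0001  0.2743  0.9617]
 [-0.0008  0.9617 -0.2743]
 [-1.     -0.0008  0.0001]]
[0.519  0.1746 0.124 ] [0.4956 0.1774 0.124 ]
[0.5026 0.1368 0.099 ]
delta [ 0.0624 -0.7106  0.8915] [1.5707 0.0008 0.0009] | t 0.15 pos [0.1714 0.6008 0.2309] F [-0.03  0.3  -1.2 ] w 0.0857 q [-1.36  0.52 -0.04  1.6   0.02  1.02 -0.11]
delta [ 0.0624 -0.7106  0.8915] [-2.4293 -0.0009  0.0008] | t 0.15 pos [0.1714 0.6008 0.2309] F [-0.03  0.3  -1.2 ] w 0.0857 q [-1.36  0.52 -0.04  1.6   0.02  1.02 -0.11]
```

Call:
move_arm --pt "0 -0.1 0.12 0.2 0 0" --pt "0 -0.2 0.25 0.4 0 0" --pt "0 -0.3 0.38 0.6 0 0" --pt "0 -0.4 0.5 0.8 0 0" --pt "0 -0.5 0.62 1 0 0" --hand 0.55

```text
time_s: 0.78
position: [0.353, 0.3443, 0.2314]
ee_rot: [0.609, 0.36, 0.609, -0.36]
ft_force: [0.7, 2.1, -0.8]
grip_width: 0.0471
```

```bash
python3 -c "
from h import *
tgt([.5026,.1368,.2],3.4)"
```

```text
delta [0.0627 0.0623 0.5078] [ 5.641e-01 -3.000e-04 -2.000e-04] | t 0.78 pos [0.353  0.3443 0.2314] F [ 0.71  2.07 -0.77] w 0.0471 q [-1.06  0.32  0.21  1.95 -0.08  0.88 -0.3 ]
```

Call:
move_arm --pt "0 0 0 0 0 0" --pt "0 0 0 0 0 0" --pt "0 0 0 0 0 0" --pt "0 0 0 0 0 0" --pt "0 0 0 0 0 0"

```text
time_s: 1.4
position: [0.3518, 0.3465, 0.2312]
ee_rot: [0.61, 0.358, 0.61, -0.358]
ft_force: [0.0, 0.2, 0.5]
grip_width: 0.047
```

```bash
python3 -c "
from h import *
tgt([.5026,.1368,.2],3.4)"
```

```text
delta [0.0624 0.0592 0.5131] [5.718e-01 1.000e-04 2.000e-04] | t 1.4 pos [0.3518 0.3465 0.2312] F [0.02 0.22 0.5 ] w 0.047 q [-1.06  0.32  0.21  1.95 -0.08  0.88 -0.3 ]
```

Call:
move_arm --pt "0 0.012 0.11 0.12 0 0" --pt "0 0.024 0.22 0.24 0 0" --pt "0 0.036 0.33 0.36 0 0" --pt "0.02 0.05 0.44 0.48 0 0" --pt "0.06 0.059 0.513 0.572 0 0"

```text
time_s: 2.02
position: [0.5041, 0.1344, 0.2015]
ee_rot: [0.514, 0.487, 0.513, -0.486]
ft_force: [0.2, 0.9, -0.6]
grip_width: 0.0467
```

Call:
move_arm --pt "0 0 0 0 0 0" --pt "0 0 0 0 0 0" --pt "0 0 0 0 0 0" --pt "0 0 0 0 0 0" --pt "0 0 0 0 0 0"

```text
time_s: 2.65
position: [0.5025, 0.1367, 0.2015]
ee_rot: [0.515, 0.485, 0.515, -0.485]
ft_force: [-0.3, -0.6, -0.2]
grip_width: 0.0472
```

```bash
python3 - <<'E'
from h import *
tgt([.5026,.1368,.080],3.4)
from plant import viewer
import cv2
for n in ["wrist","top"]:
    f=viewer.grab_frame(n); cv2.imwrite(f"pics/{n}1.png",f["frame"][:,:,::-1]); 
    if n=="wrist": 
        c=(f['vfov'],f['cx'],f['cy'],f['eye'],f['rotation']); print(c)
        print(proj(c,[.508,.047,.099]),proj(c,[.5026,.1368,.099]),proj(c,[.5036,.12,.099]))
E
```

```text
delta [ 2.431e-01  1.000e-04 -1.000e-04] [-0.0003 -0.0003 -0.0004] | t 2.65 pos [0.5025 0.1367 0.2015] F [-0.28 -0.59 -0.19] w 0.0472 q [-0.66  0.42  0.38  1.92 -0.2   0.84 -0.12]
(63.45890899419897, 315.09942536544094, 233.6001891450474, array([0.49594404, 0.21664176, 0.3443822 ]), array([0.160781  , 0.98655232, 0.02891241, 0.00529796]))
[317.51589267 346.42867915] [317.61063624 230.6363799 ] [317.57628355 254.20770653]
```

View pics/wrist1.png

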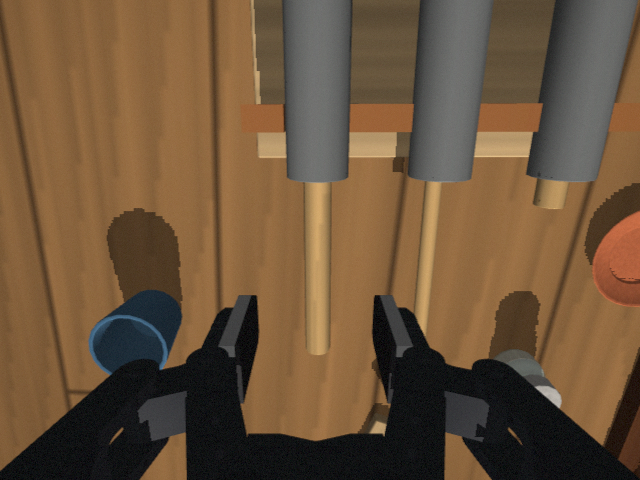

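Call:
move_arm --pt "0.06 0 0 0 0 0" --pt "0.12 0 0 0 0 0" --pt "0.18 0 0 0 0 0" --pt "0.22 0 0 0 0 0" --pt "0.243 0 0 0 0 0"

```text
time_s: 3.38
position: [0.5023, 0.1362, 0.0789]
ee_rot: [0.514, 0.485, 0.514, -0.486]
ft_force: [1.2, 0.5, 0.4]
grip_width: 0.0469
```

```bash
python3 - <<'E'
from h import *
tgt([.5026,.1368,.080],3.4)
from plant import viewer
import cv2
for n in ["wrist","scene"]:
    f=viewer.grab_frame(n); cv2.imwrite(f"pics/{n}2.png",f["frame"][:,:,::-1]); 
E
```

```text
delta [-0.0022  0.0007 -0.0012] [-0.0013  0.0005  0.0011] | t 3.38 pos [0.5023 0.1362 0.0789] F [1.2  0.52 0.4 ] w 0.0469 q [-0.59  0.61  0.28  2.   -0.3   0.57 -0.04]
```

View pics/wrist2.png

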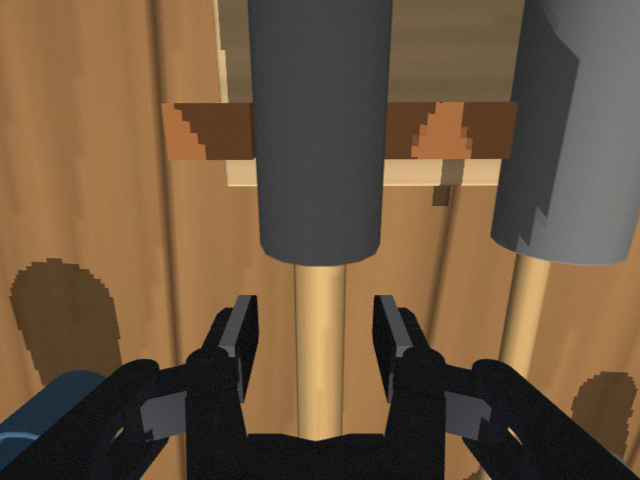

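View pics/scene2.png

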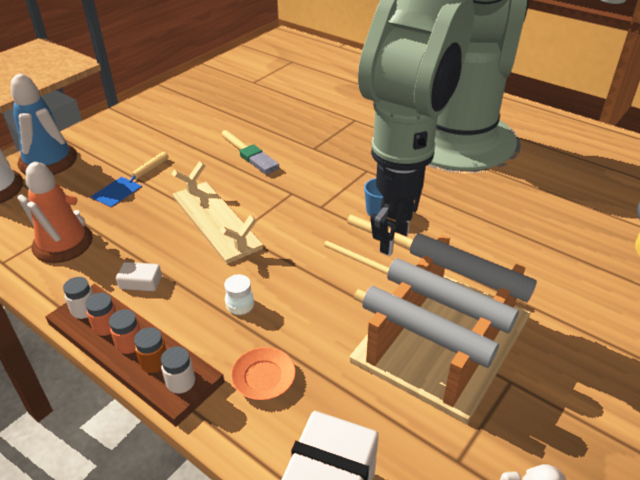

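Call:
move_arm --pt "-0.002 0 0 0 0 0" --pt "-0.002 0 0 0 0 0" --pt "-0.002 0 0 0 0 0" --pt "-0.002 0 0 0 0 0" --pt "-0.002 0 0 0 0 0" --hand 0

```text
time_s: 4.1
position: [0.503, 0.1364, 0.0811]
ee_rot: [0.514, 0.486, 0.514, -0.485]
ft_force: [2.1, 0.1, 3.9]
grip_width: 0.016
```

```bash
python3 - <<'E'
from h import *
g=np.array([.5026,.1368]);d=np.array([.0593,-.9982])
tgt([*g,.085],3.4)
tgt([*(g+.22*d),.085],3.4)
E
```

```text
delta [-0.0079 -0.0007 -0.0009] [-0.0015 -0.0003 -0.0011] | t 4.1 pos [0.503  0.1364 0.0811] F [2.05 0.11 3.86] w 0.016 q [-0.59  0.6   0.29  2.   -0.3   0.57 -0.04]
delta [-8.000e-03 -2.000e-04  4.391e-01] [-0.0015 -0.0003 -0.0011] | t 4.1 pos [0.503  0.1364 0.0811] F [2.05 0.11 3.86] w 0.016 q [-0.59  0.6   0.29  2.   -0.3   0.57 -0.04]
```

Call:
move_arm --pt "-0.004 0 0 0 0 0" --pt "-0.007 0 0 0 0 0" --pt "-0.007 0 0.01 0 0 0" --pt "-0.007 0 0.025 0 0 0" --pt "-0.007 0 0.04 0 0 0"

```text
time_s: 4.72
position: [0.5037, 0.1155, 0.0842]
ee_rot: [0.514, 0.485, 0.514, -0.485]
ft_force: [0.3, 0.3, -0.1]
grip_width: 0.0164
```

```bash
python3 - <<'E'
from h import *
g=np.array([.5026,.1368]);d=np.array([.0593,-.9982])
tgt([*(g+.22*d),.085],3.4)
from plant import viewer
import cv2
f=viewer.grab_frame('wrist')['frame'][:,:,::-1]
g=viewer.grab_frame('scene')['frame'][200:320,310:470,::-1]
cv2.imwrite("pics/w3.png",f);cv2.imwrite("pics/s3.png",cv2.resize(g,None,fx=5,fy=5,interpolation=cv2.INTER_CUBIC))
E
```

```text
delta [-0.0014  0.0008  0.3974] [-0.0016  0.0002  0.0002] | t 4.72 pos [0.5037 0.1155 0.0842] F [ 0.34  0.25 -0.08] w 0.0164 q [-0.55  0.59  0.29  2.01 -0.29  0.58 -0.  ]
```

View pics/w3.png

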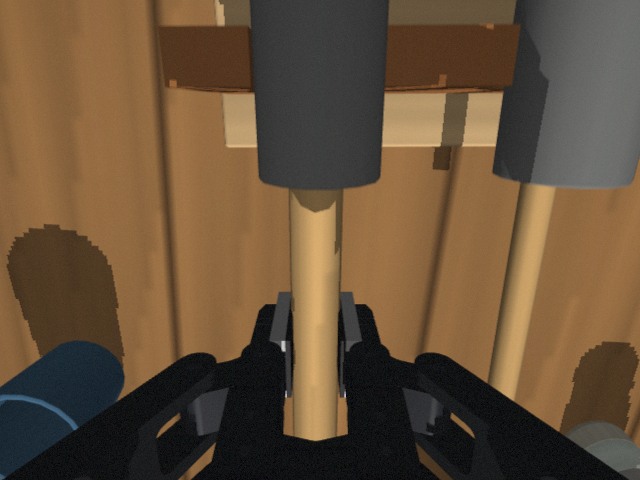

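View pics/s3.png

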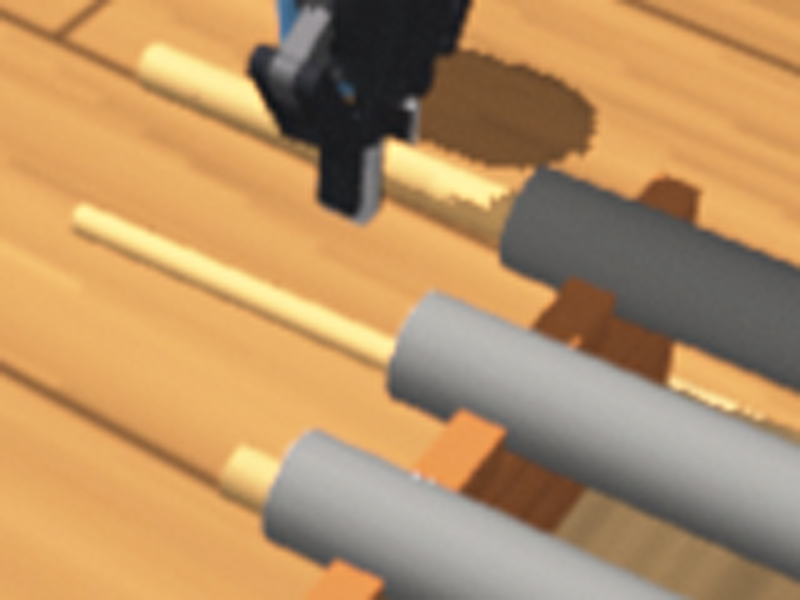

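Call:
move_arm --pt "0 0 0.08 0 0 0" --pt "0 0 0.16 0 0 0" --pt "0 0 0.25 0 0 0" --pt "0 0 0.34 0 0 0" --pt "0 0 0.4 0 0 0"

```text
time_s: 5.45
position: [0.5153, -0.0855, 0.0844]
ee_rot: [0.514, 0.486, 0.514, -0.486]
ft_force: [-0.1, 1.0, -1.3]
grip_width: 0.016
```

```bash
python3 - <<'E'
from h import *
g=np.array([.5026,.1368]);d=np.array([.0593,-.9982])
tgt([*(g+.22*d),.085],3.4)
from plant import viewer
import cv2
for n in ['scene','top']: cv2.imwrite(f"pics/{n}4.png",viewer.grab_frame(n)['frame'][:,:,::-1])
E
```

```text
delta [-0.0013  0.001  -0.0054] [-0.0034  0.0004 -0.0001] | t 5.45 pos [ 0.5153 -0.0855  0.0844] F [-0.15  1.   -1.34] w 0.016 q [-0.14  0.6   0.26  2.   -0.26  0.58  0.35]
```

View pics/scene4.png

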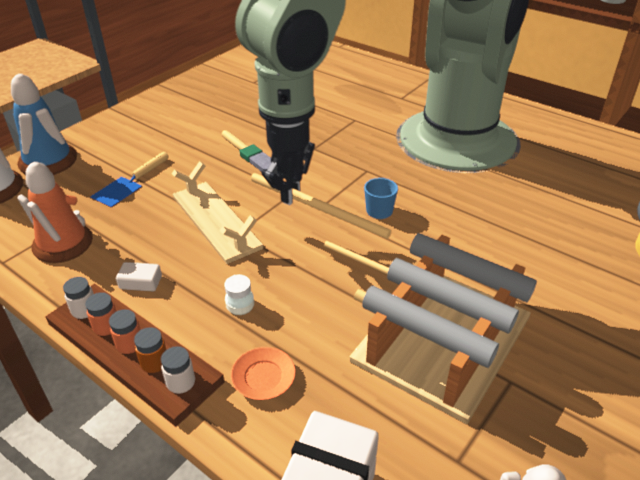

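View pics/top4.png

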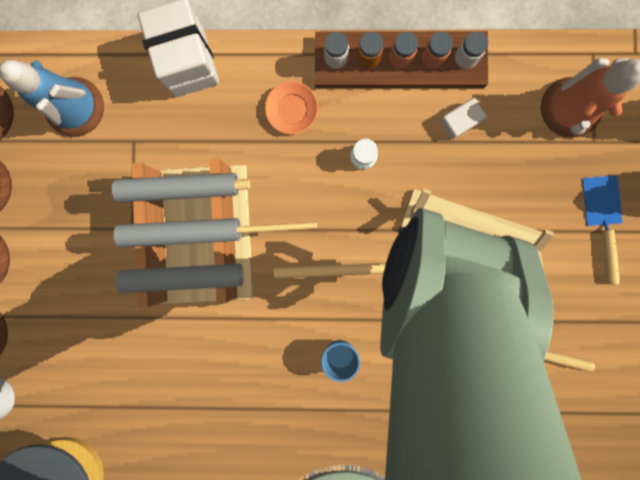

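```bash
python3 - <<'E'
import cv2
b=cv2.imread("pics/scene4.png");a=cv2.imread("pics/top4.png")
cv2.imwrite("pics/c5.png",cv2.resize(b[150:260,240:400],None,fx=5,fy=5,interpolation=cv2.INTER_CUBIC))
cv2.imwrite("pics/c6.png",cv2.resize(a[240:310,260:400],None,fx=5,fy=5,interpolation=cv2.INTER_CUBIC))
E
```

```text
(no output)
```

View pics/c5.png

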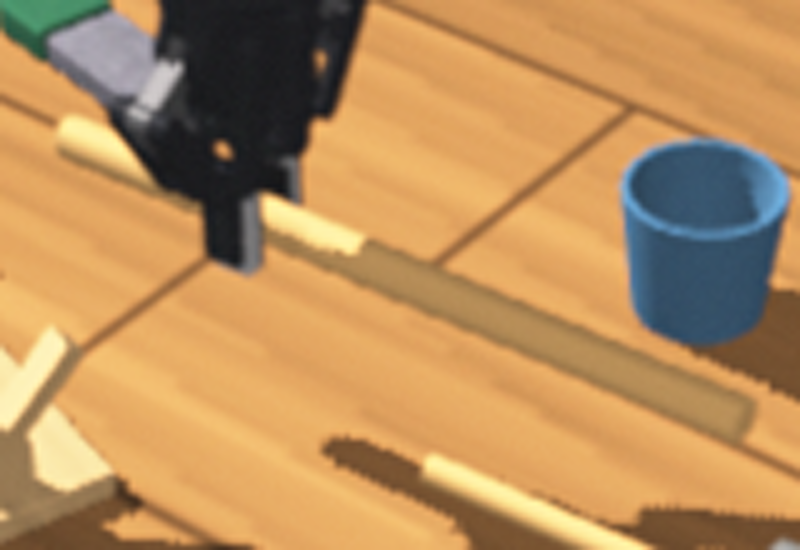

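View pics/c6.png

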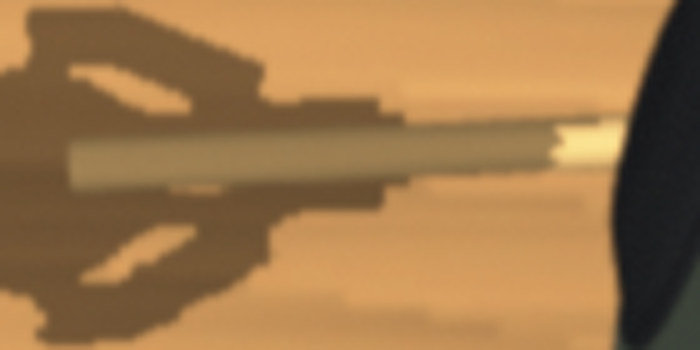

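```bash
python3 - <<'E'
from h import *
np.set_printoptions(precision=4,suppress=True)
u=crop(260,240,70,165);v=crop(240,150,742,417)
(e1,d1),(e2,d2)=ray('top',*u),ray('scene',*v)
s=np.linalg.lstsq(np.column_stack([d1,-d2]),e2-e1,rcond=None)[0]
p,q=e1+s[0]*d1,e2+s[1]*d2;far=(p+q)/2;print(p,q)
t=atz('scene',*crop(240,150,68,137),.104);print('tip@.104',t,'len',np.linalg.norm(far-t))
for z in(.1,.104,.108):print(z,atz('scene',*v,z),atz('top',*u,z))
E
```

```text
[0.5039 0.1216 0.1021] [0.5025 0.1235 0.1024]
tip@.104 [ 0.5207 -0.1728  0.104 ] len 0.2959302790226292
0.1 [0.5    0.1221 0.1   ] [0.5037 0.1219 0.1   ]
0.104 [0.5042 0.1245 0.104 ] [0.504  0.1214 0.104 ]
0.108 [0.5084 0.1269 0.108 ] [0.5042 0.1209 0.108 ]
```

Call:
move_arm --pt "-0.03 0 0 0 0 0" --pt "-0.07 0 0 0 0 0" --pt "-0.11 0 0 0 0 0" --pt "-0.12 0 0.02 0 0 0" --pt "-0.12 0 0.04 0 0 0"

```text
time_s: 6.18
position: [0.5168, -0.1034, 0.1446]
ee_rot: [0.515, 0.485, 0.514, -0.485]
ft_force: [-0.0, -0.1, -0.9]
grip_width: 0.0161
```

```bash
python3 - <<'E'
from h import *
tgt([.5603,-.2880,.14],-18.7)
E
```

```text
delta [0.0093 0.0649 0.3736] [ 4.91e-01 -2.00e-04 -9.00e-04] | t 6.17 pos [ 0.5168 -0.1034  0.1446] F [-0.02 -0.12 -0.94] w 0.0161 q [-0.14  0.5   0.3   1.95 -0.22  0.72  0.36]
```

Call:
move_arm --pt "0 0.008 0.06 0.06 0 0" --pt "0 0.02 0.14 0.17 0 0" --pt "0 0.035 0.22 0.28 0 0" --pt "0 0.05 0.3 0.39 0 0" --pt "0 0.06 0.35 0.46 0 0"

```text
time_s: 6.8
position: [0.5561, -0.2788, 0.1433]
ee_rot: [-0.418, -0.57, -0.418, 0.571]
ft_force: [-1.1, 1.0, -0.3]
grip_width: 0.0162
```

Call:
move_arm --pt "0 0 0 0 0 0" --pt "0 0 0 0 0 0" --pt "0 0 0 0 0 0" --pt "0 0 0 0 0 0" --pt "0 0 0 0 0 0"

```text
time_s: 7.42
position: [0.5568, -0.2759, 0.1444]
ee_rot: [0.419, 0.57, 0.419, -0.57]
ft_force: [0.6, 0.4, -1.1]
grip_width: 0.016
```

```bash
python3 - <<'E'
from h import *
tgt([.5603,-.2880,.1],-18.7)
E
```

```text
delta [0.0888 0.0139 0.021 ] [ 0.0305 -0.0002 -0.0001] | t 7.42 pos [ 0.5568 -0.2759  0.1444] F [ 0.65  0.41 -1.1 ] w 0.016 q [ 0.1   0.65  0.39  1.7  -0.32  0.85  0.33]
```

Call:
move_arm --pt "0 0.014 0.021 0.03 0 0" --pt "0.02 0.014 0.021 0.03 0 0" --pt "0.05 0.014 0.021 0.03 0 0" --pt "0.08 0.014 0.021 0.03 0 0" --pt "0.089 0.014 0.021 0.03 0 0"

```text
time_s: 8.05
position: [0.5596, -0.2879, 0.0982]
ee_rot: [-0.411, -0.574, -0.413, 0.575]
ft_force: [-0.4, -0.6, -0.4]
grip_width: 0.0161
```

```bash
python3 - <<'E'
from h import *
tgt([.5603,-.2880,.04],-18.7)
from plant import viewer
import cv2
for n in ['scene','top','wrist']: cv2.imwrite(f"pics/{n}5.png",viewer.grab_frame(n)['frame'][:,:,::-1])
b=cv2.imread("pics/scene5.png")
cv2.imwrite("pics/c7.png",cv2.resize(b[140:270,160:310],None,fx=4.6,fy=4.6,interpolation=cv2.INTER_CUBIC))
E
```

```text
delta [ 0.1164  0.0015 -0.0003] [-0.     -0.0002  0.0026] | t 8.05 pos [ 0.5596 -0.2879  0.0982] F [-0.4  -0.63 -0.42] w 0.0161 q [ 0.14  0.73  0.37  1.7  -0.35  0.78  0.35]
```

View pics/c7.png

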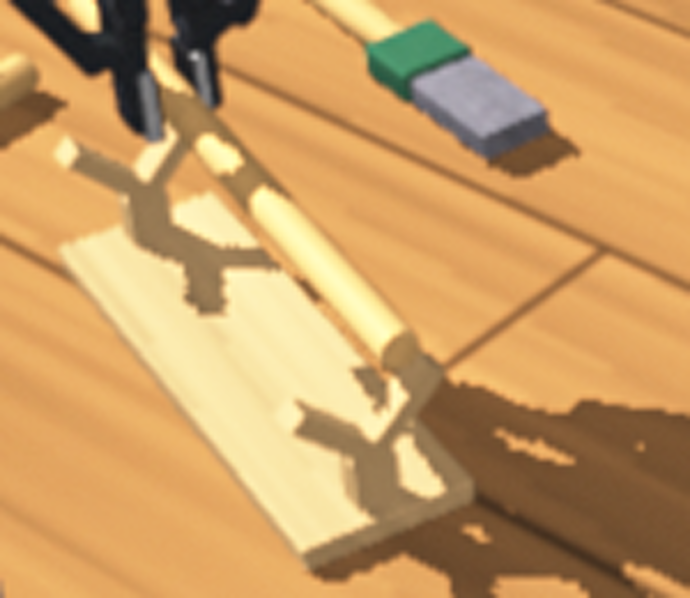

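View pics/top5.png

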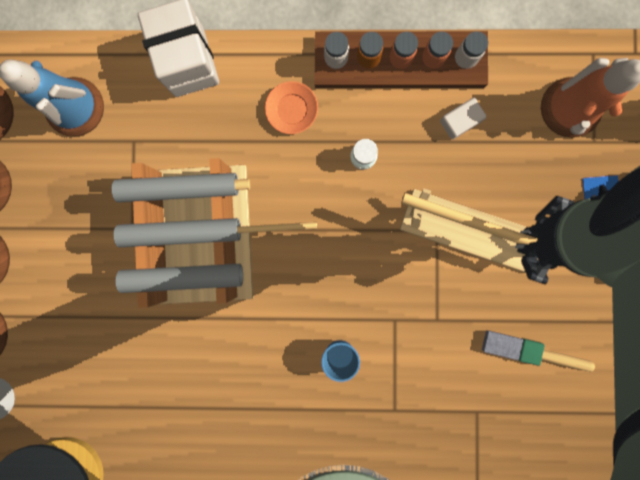

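View pics/wrist5.png

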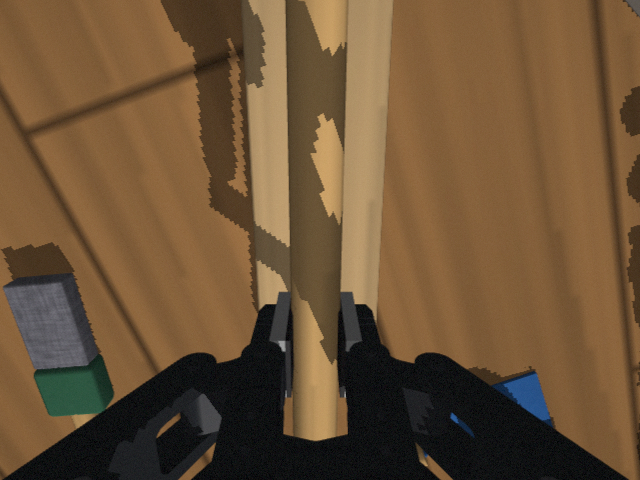

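```bash
python3 - <<'E'
from h import *
import cv2
print(proj('top',[.6276,-.0891,.117]),proj('scene',[.6276,-.0891,.117]))
b=cv2.imread("pics/top5.png")
cv2.imwrite("pics/c8.png",cv2.resize(b[180:280,395:555],None,fx=5,fy=5,interpolation=cv2.INTER_CUBIC))
E
```

```text
[403.33239481 197.21829378] [246.50102897 215.41662147]
```

View pics/c8.png

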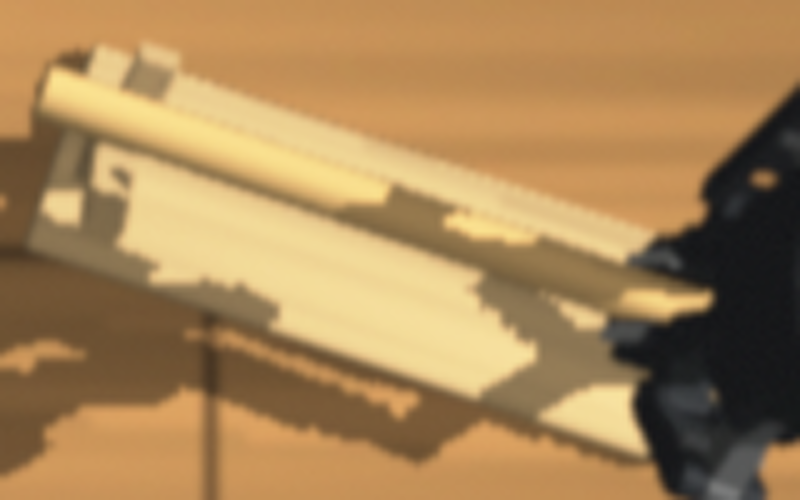

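Call:
move_arm --pt "0.025 0.001 0 0 0 0" --pt "0.05 0.001 0 0 0 0" --pt "0.075 0.001 0 0 0 0" --pt "0.095 0.001 0 0 0 0" --pt "0.104 0.001 0 0 0 0"

```text
time_s: 8.82
position: [0.5604, -0.2885, 0.0469]
ee_rot: [-0.412, -0.574, -0.412, 0.575]
ft_force: [0.7, 0.3, -0.3]
grip_width: 0.016
```

Call:
move_arm --pt "0.002 0 0 0 0 0" --pt "0.004 0 0 0 0 0" --pt "0.006 0 0 0 0 0" --pt "0.007 0 0 0 0 0" --pt "0.007 0 0 0 0 0"

```text
time_s: 9.45
position: [0.5608, -0.2885, 0.0444]
ee_rot: [0.412, 0.575, 0.412, -0.575]
ft_force: [0.5, -0.3, -1.2]
grip_width: 0.016
```

```bash
python3 - <<'E'
from h import *
tgt([.5603,-.2880,.04],-18.7)
from plant import viewer
import cv2
for n in ['scene','top']: cv2.imwrite(f"pics/{n}6.png",viewer.grab_frame(n)['frame'][:,:,::-1])
b=cv2.imread("pics/scene6.png")
cv2.imwrite("pics/c9.png",cv2.resize(b[140:270,160:310],None,fx=4.6,fy=4.6,interpolation=cv2.INTER_CUBIC))
b=cv2.imread("pics/top6.png")
cv2.imwrite("pics/c10.png",cv2.resize(b[180:280,395:555],None,fx=5,fy=5,interpolation=cv2.INTER_CUBIC))
E
```

```text
delta [ 0.0088 -0.0012 -0.0007] [-0.0002  0.     -0.0001] | t 9.45 pos [ 0.5608 -0.2885  0.0444] F [ 0.47 -0.33 -1.22] w 0.016 q [ 0.16  0.8   0.33  1.72 -0.38  0.68  0.37]
```

View pics/c9.png

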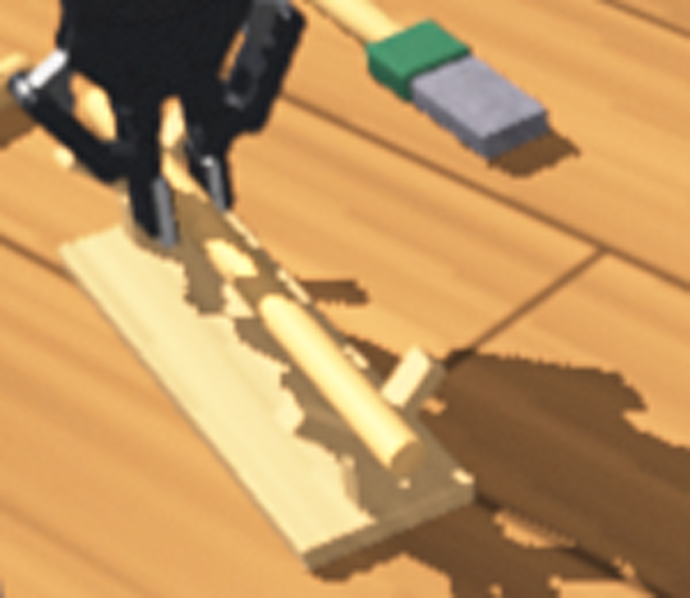

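View pics/c10.png

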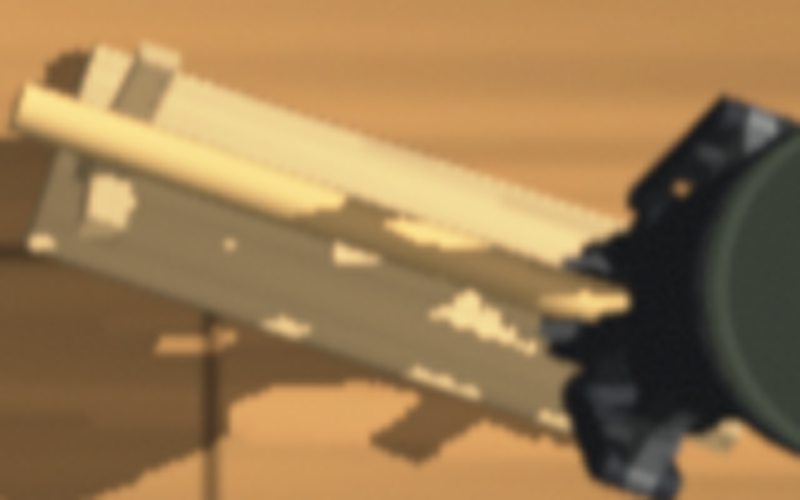

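Dowel sits between the far notch's arms, about 4 mm above seating, with no contact force yet. I'll lower slowly until I feel contact.

Call:
move_arm --pt "0.001 -0.001 0 0 0 0" --pt "0.002 -0.001 0 0 0 0" --pt "0.003 -0.001 0 0 0 0" --pt "0.004 -0.001 0 0 0 0" --pt "0.004 -0.001 0 0 0 0"

```text
time_s: 10.18
position: [0.5602, -0.2884, 0.0422]
ee_rot: [-0.412, -0.575, -0.412, 0.575]
ft_force: [-0.4, 0.4, 0.1]
grip_width: 0.0162
```

Call:
move_arm --pt "0.001 0 0 0 0 0" --pt "0.002 0 0 0 0 0" --pt "0.003 0 0 0 0 0" --pt "0.004 0 0 0 0 0" --pt "0.004 0 0 0 0 0"

```text
time_s: 10.8
position: [0.5609, -0.2886, 0.0408]
ee_rot: [0.413, 0.575, 0.412, -0.574]
ft_force: [1.6, -0.1, 5.9]
grip_width: 0.0159
```

Call:
move_arm --pt "0.001 0 0 0 0 0" --pt "0.001 0 0 0 0 0" --pt "0.001 0 0 0 0 0" --pt "0.001 0 0 0 0 0" --pt "0.001 0 0 0 0 0"

```text
time_s: 11.42
position: [0.5611, -0.2887, 0.0406]
ee_rot: [0.413, 0.575, 0.412, -0.574]
ft_force: [1.4, -0.7, 9.5]
grip_width: 0.0158
```

```bash
python3 - <<'E'
from h import *
tgt([.5603,-.2880,.04],-18.7)
from plant import viewer
import cv2
for n in ['scene','top']: cv2.imwrite(f"pics/{n}7.png",viewer.grab_frame(n)['frame'][:,:,::-1])
b=cv2.imread("pics/scene7.png")
cv2.imwrite("pics/c11.png",cv2.resize(b[140:270,160:310],None,fx=4.6,fy=4.6,interpolation=cv2.INTER_CUBIC))
p=[.6276,-.0891,.058]
print(proj('scene',p),proj('top',p))
E
```

```text
delta [ 0.0011 -0.002  -0.0008] [ 0.      0.0002 -0.0025] | t 11.43 pos [ 0.5611 -0.2887  0.0406] F [ 1.35 -0.69  9.55] w 0.0158 q [ 0.17  0.81  0.33  1.72 -0.38  0.68  0.38]
[249.13468005 241.04976312] [397.72928872 201.1830887 ]
```

View pics/c11.png

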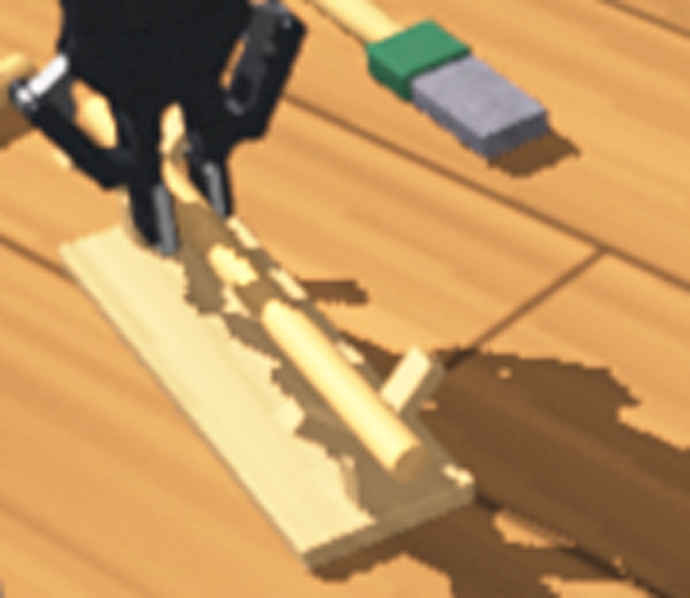

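Call:
move_arm --pt "-0.001 0 0 0 0 0" --pt "-0.001 0 0 0 0 0" --pt "-0.001 0 0 0 0 0" --pt "-0.001 0 0 0 0 0" --pt "-0.001 0 0 0 0 0"

```text
time_s: 12.15
position: [0.561, -0.2887, 0.0407]
ee_rot: [0.413, 0.575, 0.412, -0.574]
ft_force: [5.1, -1.5, 4.6]
grip_width: 0.016
```

Call:
move_arm --pt "0 0 0 0 0 0" --pt "0 0 0 0 0 0" --pt "0 0 0 0 0 0" --pt "0 0 0 0 0 0" --pt "0 0 0 0 0 0" --hand 0.5

```text
time_s: 12.78
position: [0.5602, -0.2884, 0.0403]
ee_rot: [-0.412, -0.575, -0.412, 0.575]
ft_force: [0.1, -0.3, -0.2]
grip_width: 0.0425
```

```bash
python3 - <<'E'
from h import *
tgt([.5603,-.2880,.04],-18.7)
from plant import viewer
import cv2
cv2.imwrite("pics/w8.png",viewer.grab_frame('wrist')['frame'][:,:,::-1])
E
```

```text
delta [ 0.0005 -0.0001 -0.0007] [-0.0002  0.      0.0002] | t 12.78 pos [ 0.5602 -0.2884  0.0403] F [ 0.13 -0.33 -0.18] w 0.0425 q [ 0.17  0.81  0.33  1.72 -0.38  0.68  0.37]
```

View pics/w8.png

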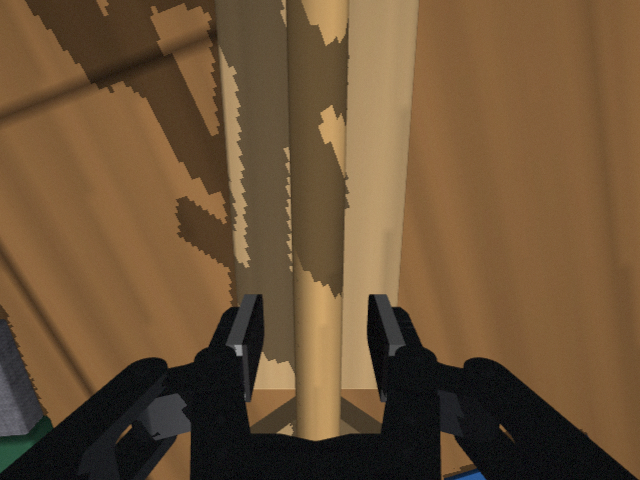

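Released; the dowel is centred between the open fingers, and both arms of the near notch show below it. Retreating straight up.

Call:
move_arm --pt "-0.03 0 0 0 0 0" --pt "-0.08 0 0 0 0 0" --pt "-0.14 0 0 0 0 0" --pt "-0.2 0 0 0 0 0" --pt "-0.26 0 0 0 0 0"

```text
time_s: 13.45
position: [0.5602, -0.2884, 0.1724]
ee_rot: [0.412, 0.575, 0.412, -0.575]
ft_force: [-0.2, -0.0, -0.1]
grip_width: 0.0427
```

Call:
move_arm --pt "-0.04 0 0.1 0 0 0" --pt "-0.06 0 0.2 0 0 0" --pt "-0.06 -0.1 0.2 0 0 0" --pt "-0.06 -0.2 0.2 0 0 0" --pt "-0.06 -0.25 0.2 0 0 0"

```text
time_s: 14.08
position: [0.4075, -0.3426, 0.2014]
ee_rot: [0.412, 0.575, 0.412, -0.575]
ft_force: [0.3, -0.9, 1.0]
grip_width: 0.0426
```

```bash
python3 - <<'E'
from h import *
tgt([.5603,-.2880,.04],-18.7)
from plant import viewer
import cv2
for n in ['scene','top']: cv2.imwrite(f"pics/{n}9.png",viewer.grab_frame(n)['frame'][:,:,::-1])
b=cv2.imread("pics/scene9.png")
cv2.imwrite("pics/c12.png",cv2.resize(b[140:270,160:310],None,fx=4.6,fy=4.6,interpolation=cv2.INTER_CUBIC))
E
```

```text
delta [ 0.3231  0.2539 -0.2017] [-0.0021 -0.0005 -0.0007] | t 14.07 pos [ 0.4075 -0.3426  0.2014] F [ 0.3  -0.9   1.02] w 0.0426 q [ 0.25  0.45  0.45  1.89 -0.25  0.86  0.51]
```

View pics/c12.png

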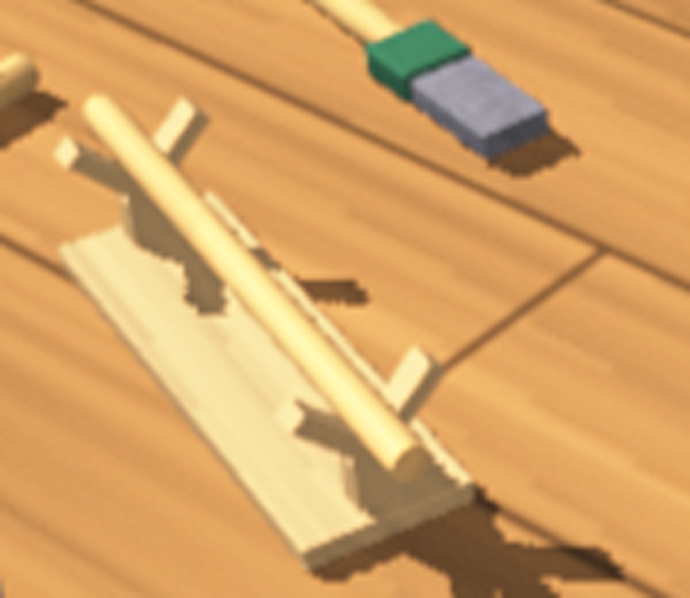

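View pics/top9.png

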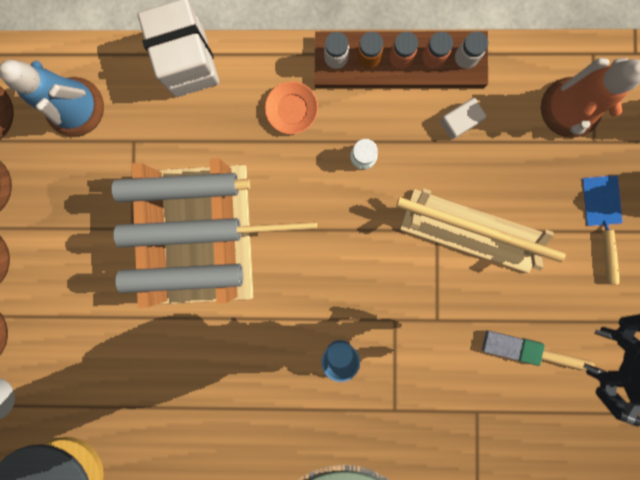

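View pics/scene9.png

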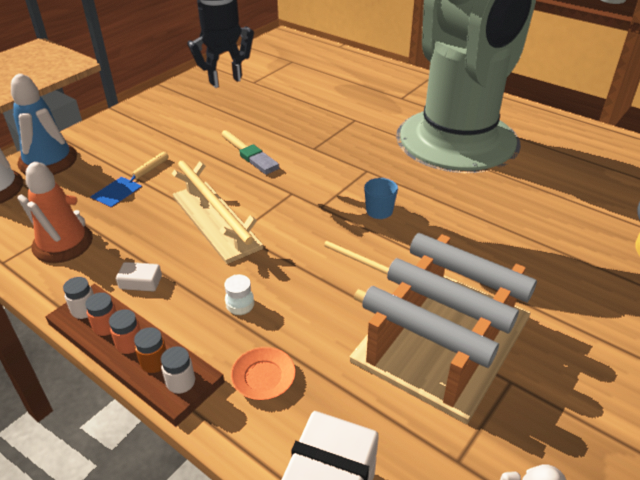

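The dowel lies in both Vs, from (402,203) to (563,257) in the top view, and sticks out past both. The thin dowel and the offcut are unmoved, and the gripper is clear.

```bash
python3 -c "
from plant import manip
print(manip.close_job())"
```

```text
the job is handed in; nothing more can be done
None
```

I drew the thick dowel straight out of the tube nearest the robot, laid it in both V notches of the rest, let go and moved the arm clear. I handed the job in at about 14 s.

- **Placement:** The last pictures show the dowel lying in both notches and sticking out past each one. Just before release, its far end was within 1 pixel of where a seated dowel (axis 58 mm up) should appear in the scene view.
- **Forces:** The highest wrist force I read was about 10 N, as the dowel touched down. It was about 0 after release.
- **Everything else:** The thin dowel, the offcut and the other objects looked unmoved.
- **One disagreement:** The gripper read 16 mm on the 18 mm dowel, but the dowel held firmly and level throughout.

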